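# Reset the sample cooler and take its key out

## Robot

A 6-joint arm with a two-finger parallel gripper is mounted at the origin on the work surface. World frame = base frame: x ahead of the robot, y to its left, z up, the work surface at z = 0. Lengths are in mm, angles in rad, forces in N, time in s.
With the tool pointing down it reaches from about 350 to 875 mm from the base axis. Payload 4.2 kg.
Tool frame: the origin (TCP) lies at the very end of the fingers, on their centre line; the grasp point (between the pads) lies 19 mm behind it; z points along the fingers, y is the direction in which the jaws open and shut (so a half turn about z gives the same grasp; the last joint's range is limited). The gripper opens to 85 mm and grips with 20 to 120 N. Pads are 22 mm wide; open, the fingers measure 114 mm over their backs; the gripper's body (76 mm by 85 mm) begins 54 mm behind the grasp point. The pads swing forward as they close: fully open they stand 13 mm farther back than shut.
Start: joints at [1.45, 0.385, 0.008, 0, -1.194, -0.259], TCP at [231.676, 580.453, 231.312] pointing down, gripper open.
Joint ranges: [-3.14, 3.14], [-1.21, 2.06], [-1.07, 1.41], [-3.16, 2.05], [-2.99, -0.16], [-3.1, 3.1]. Speed limits (rad/s): [2.79, 2.79, 3.14, 3.14, 3.14, 3.14].

## Interface

Orientations are given as a unit quaternion [x, y, z, w].
In Python, from bench import read_state, get_image, camera_params, job_done gives the robot as it stands.
- The arm moves only by the tool send_rows, never from a script. Its arguments are lists of equal length, an entry for each row: "translation": the shift along the tool's x, y, z in m, a list of three; "yaw": the turn about the tool's z in degrees; "fingers": the closure in counts, from 0 (fully open) to 255 (shut). A call has 1 to 12 rows; each row is the pose to reach, as a shift and turn from the pose measured when the call began, along the tool's axes at that moment; what a row does not reach only later rows make up. A row lasts 1/10 s, in which the tool goes at most 50 mm and 8.59 degrees, less where a joint would pass 70% of its speed; a pose out of reach is approached as far as the arm can. A call with a gripper value outside its range is refused whole. The fingers move at their own pace and stop on an object; the grip force is fixed at half the most. Time passes only in rows, so rows that repeat a pose let the fingers close. It gives the time, the measured TCP pose, the force and the opening at its end, in the units of the state.
- read_state(): the state, without advancing time (a new reading comes with each control period).
- get_image(name): name is "scene" or "top"; returns the picture (480x640x3 uint8, blue, green, red); there is no depth.
- camera_params(name): a dict with "mtx" (3x3 intrinsics, pixels), "rvec" (rotation vector, rad) and "tvec" (3), from world to camera coordinates, as OpenCV has them. Camera axes: x right, y down, z forward; pixel columns grow to the right and rows downward; lengths in mm; the calibration is good to about 2 mm. A picture is of the moment at which its call begins. camera_params takes no time and is no camera call.
- job_done(): hands the job in, once; it reports no verdict.
The state is a dict: "clock": time; "joints": joint angles; "joint_vel": joint speeds; "joint_efforts": joint torques, N m; "position": TCP position; "ee_rot": TCP orientation; "contact_force": force on the tool from outside, world axes, zero at the start; "wrist_torque": the same for the moment, N m; "gripper_width": finger opening in mm.
Only numpy, scipy, OpenCV 4.12 (cv2) and the standard library are available. Lean on these libraries where they do the work, as an engineer would, in place of code of your own. Each camera call takes 0.05 s, during which the arm holds its last target.

## Task

The sample cooler with the blue key has to be reset: turn its key clockwise (seen from above) to the stop, turn it back to where it started, which is the only position where the key comes out, and pull it straight up out of the lock. Then lower the key into the steel tray, let go only once it is down there, and leave it resting in the tray. Leave the cooler with the red key alone: its key must stay in its lock, unturned.

Things in the scene. Friction and masses are not known exactly. Their poses are not given: they have to be found in the camera images.
- blue_key_bow (a point): Centre of the blue bow (round head 36 mm across, 10 mm thick) of an upright loose key, 60 g, 66 mm above its foot, 18 mm below its top. z up along the key, y through the 10 mm thickness: pinch along y from above. Collar (34 mm across, top 31 mm below this point) sits on the lock's cover; below it 32 mm of key (blade 26 x 6 mm, in the bow's plane) are in the lock, 1.5 mm play.
- blue_lock (a joint): Plug of the blue key's lock, rad: 0 = start, where the key comes out (within 10 degrees; held fast beyond about 20); grows clockwise seen from above about the key's axis, stop at 1.4 (80 degrees). Key play 7 degrees; friction 0.03 N m, no spring. Lock case 60 x 60 mm, top 100 mm above the bench, on a fixed white cooler 120 x 150 x 66 mm, tube caps up to 77 mm.
- tray_in (a point): Centre of the inner floor of the fixed steel tray, 150 mm (x) by 200 mm (y) outside, rim 20 mm high, walls 4 mm; z up; inner floor 4 mm above the bench.
- red_key_edge (a point): Rim of the red bow, 18 mm from the red key's upright axis, level with the bow's centre. That key has the same shape and stands in the lock of the other, like cooler: leave it alone.
There are look-alikes about, which are no part of the job. What is shaped like the part that bears tray_in but turquoise is not meant.

How it is judged (in metres and radians):
On the way, in this order (a step that is already met when the one before it is completed fails the run):
1. the blue key's lock is turned clockwise to its stop (within 20 degrees of it) (value of joint blue_lock above 1.05 rad), for 0.1 s.
2. the lock is turned back and the blue key is pulled up out of it (value of joint blue_lock below 0.45 rad and height (world z) of blue_key_bow above 0.17 m), for 0.1 s.
3. the blue key, still in the fingers, is lowered into the tray until its foot is less than 30 mm above the tray's floor (z of blue_key_bow in the frame of tray_in below 0.096 m and x of blue_key_bow in the frame of tray_in between -0.07 and 0.07 m and y of blue_key_bow in the frame of tray_in between -0.095 and 0.095 m and contact force between the fingers and blue_key above 0.3 N), for 0.05 s.
At the end, for the whole second after the job is handed in: The blue key rests, let go, in the tray (lying, leaning or standing; bow centre at most 15 mm outside the outline, under 80 mm above the floor); its lock is within 25 degrees of the withdrawal position; the red key is in its lock as it was (bow rim moved under 6 mm) (z of blue_key_bow in the frame of tray_in below 0.08 m and x of blue_key_bow in the frame of tray_in between -0.09 and 0.09 m and y of blue_key_bow in the frame of tray_in between -0.115 and 0.115 m and contact force between blue_key and tray above 0.05 N and linear speed of blue_key below 0.05 m/s and value of joint blue_lock below 0.45 rad and distance of red_key_edge from where it was at the start of the episode below 0.006 m); the robot touches nothing.
It fails at once if the red key is turned or pulled (rim of its bow moved 6 mm) (distance of red_key_edge from where it was at the start of the episode above 0.006 m).
It also fails if it takes over 51 s, if anything falls off the work surface, if the arm or the gripper's body presses on something with over 40 N, if the wrist force passes 120 N, or if a joint passes its speed limit or range.

## Working session

There is one attempt and no reset: what is moved stays moved. The work goes in short steps, Python scripts to look and compute and a tool call to move; the robot and the scene stay as the last step left them, time stands still between calls to the robot, and variables do not carry over. Pictures are saved under pics/ and viewed, and the job is handed in when it is done.

Besides the shell and the picture viewer there is one more tool, called after "Request:" as name(argument=value, ...) on one line, values as JSON. send_rows: Moves the arm, as the interface text tells. Its arguments: {"type":"object","properties":{"translation":{"type":"array","items":{"type":"array","items":{"type":"number"}}},"yaw":{"type":"array","items":{"type":"number"}},"fingers":{"type":"array","items":{"type":"number"}}},"required":["translation","yaw","fingers"]}

```bash
mkdir -p pics; ls; python3 - <<'E'
from bench import *
import cv2
print(read_state())
for n in("scene","top"):
    cv2.imwrite(f"pics/{n}0.png",get_image(n)); print(camera_params(n))
E
```

```text
pics
{'clock': 0.0, 'joints': array([ 1.44961156e+00,  3.85553231e-01,  6.58912158e-03, -4.75449906e-04,
       -1.19398787e+00, -2.58606539e-01]), 'joint_vel': array([ 3.23577398e-05, -1.63013910e-03, -2.11401461e-03,  1.71548756e-03,
       -4.30894050e-04, -4.98746955e-04]), 'joint_efforts': array([-1.68535394e-04, -3.92291451e+01,  1.88410914e+01,  4.18622777e+00,
       -4.56587411e-03, -3.45821611e-06]), 'position': array([231.47113041, 579.91661281, 230.21271832]), 'ee_rot': array([ 9.82006782e-01, -1.88842444e-01, -1.46431060e-04,  1.09045393e-03]), 'contact_force': array([0.40811654, 0.50161601, 0.54040201]), 'wrist_torque': array([-0.05164045, -0.00635649,  0.05952923]), 'gripper_width': 85.43323433582384}
{'mtx': array([[577.76551135,   0.        , 318.96510818],
       [  0.        , 577.76551135, 238.5255027 ],
       [  0.        ,   0.        ,   1.        ]]), 'rvec': array([ 0.74886247,  2.74843691, -0.86065946]), 'tvec': array([ 424.93386667,  -98.27390342, 1224.74654582])}
{'mtx': array([[472.48627091,   0.        , 314.01862431],
       [  0.        , 472.48627091, 244.99362812],
       [  0.        ,   0.        ,   1.        ]]), 'rvec': array([ 2.12653422, -2.17174453,  0.1521347 ]), 'tvec': array([-47.06184737, 471.13163039, 912.30658409])}
```

View pics/scene0.png

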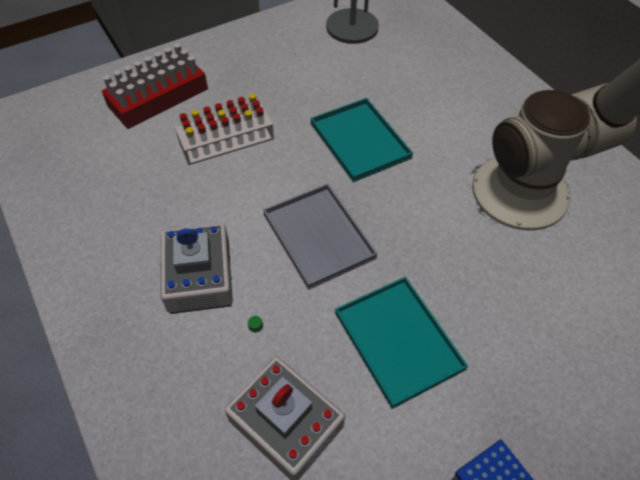

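View pics/top0.png

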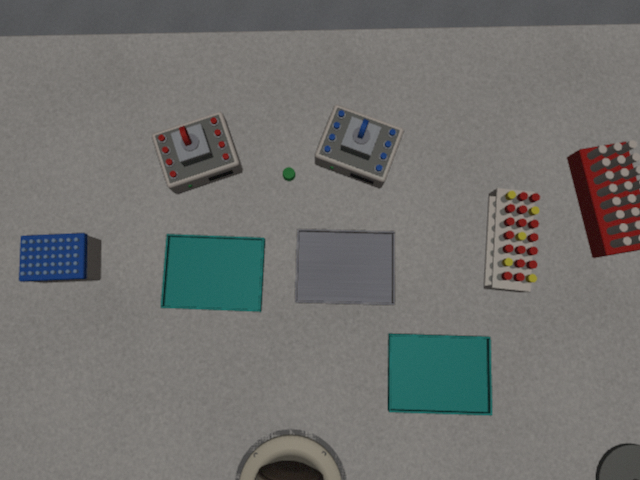

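Candidates: blue bow (scene 188,238 / top 363,127); red bow (scene 283,397 / top 185,135); blue rack (scene 500,465 / top 53,257). Trays: grey steel (scene 320,235 / top 345,266); turquoise look-alikes (top 213,272 and 440,373). I choose the blue bow and the grey tray, and check both with close crops.

```bash
python3 - <<'E'
import cv2,numpy as np
s=cv2.imread("pics/scene0.png");t=cv2.imread("pics/top0.png")
def crop(im,x,y,w,h,k): return cv2.resize(im[y:y+h,x:x+w],None,fx=k,fy=k,interpolation=cv2.INTER_CUBIC)
a=crop(s,150,210,95,110,4)   # 380x440
b=crop(t,310,100,100,110,4)  # 400x440
cv2.imwrite("pics/crop0.png",np.hstack([a,b]))
a=crop(s,220,350,130,130,3); b=crop(t,145,105,110,130,3)
cv2.imwrite("pics/crop1.png",np.hstack([a,b]))
E
```

```text
(no output)
```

View pics/crop0.png

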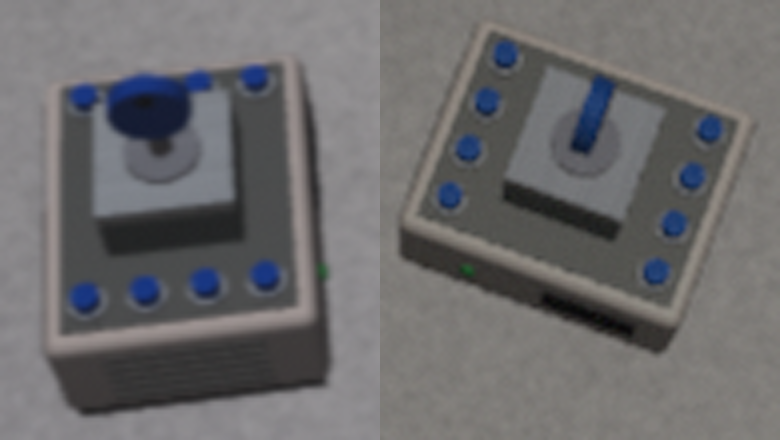

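View pics/crop1.png

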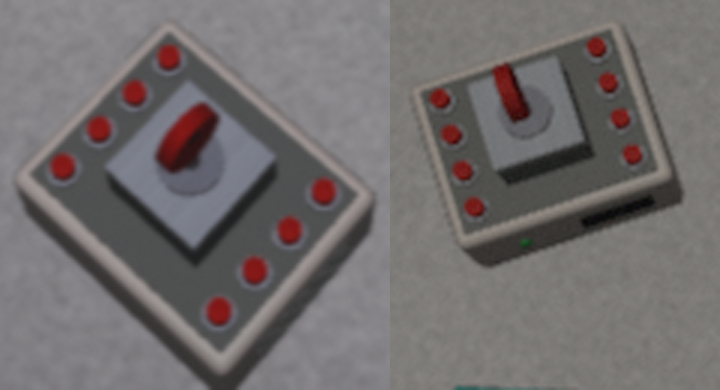

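The crops show the upright blue bow at scene (187,237) / top (363,128), with its collar at (190,248) / (362,135). It is the right target. Next is a model fit of the bow and tray.

```bash
cat > h.py <<'E'
import cv2,numpy as np
from bench import *
def proj(n,P):
    c=camera_params(n); return cv2.projectPoints(np.float64(P).reshape(-1,3),c['rvec'],c['tvec'],c['mtx'],None)[0].reshape(-1,2)
def back(n,uv,z):
    c=camera_params(n);R=cv2.Rodrigues(c['rvec'])[0];C=-R.T@c['tvec'].ravel()
    d=R.T@np.linalg.inv(c['mtx'])@np.array([*uv,1.]);return C+d*(z-C[2])/d[2]
def tri(a,b):
    Ps=[]
    for n in("scene","top"):
        c=camera_params(n);Ps.append(c['mtx']@np.hstack([cv2.Rodrigues(c['rvec'])[0],c['tvec'].reshape(3,1)]))
    X=cv2.triangulatePoints(*Ps,np.float64(a).reshape(2,1),np.float64(b).reshape(2,1)).ravel();return X[:3]/X[3]
def disk(x,y,z,yaw,k=40):
    a=np.linspace(0,2*np.pi,k);u=np.array([np.cos(yaw),np.sin(yaw),0]);v=np.array([-u[1],u[0],0])
    return np.vstack([np.array([x,y,z])+18*np.outer(np.cos(a),u)+18*np.outer(np.sin(a),[0,0,1])+s*v for s in(-5,5)])
E
cat > fit.py <<'E'
from h import *
from scipy.optimize import differential_evolution,minimize
def fit(ims,boxes,g,zfree=True):
    K=4;M={}
    for n in ims:
        x,y,w,h=boxes[n];c=cv2.resize(ims[n][y:y+h,x:x+w],None,fx=K,fy=K,interpolation=cv2.INTER_CUBIC).astype(int)
        M[n]=((c[...,0]-c[...,2]>45)&(c[...,0]-c[...,1]>25)).astype(np.uint8)
        l,lab=cv2.connectedComponents(M[n]);
        ids=np.bincount(lab[lab>0]);M[n]=(lab==ids.argmax()).astype(np.uint8)
        cv2.imwrite(f"pics/mask_{n}.png",M[n]*255);print(n,M[n].sum()/16)
    def cost(p):
        s=0
        for n in M:
            x,y,w,h=boxes[n];q=(proj(n,disk(*p[:3],p[3]))-[x,y]+.5)*K-.5
            m=np.zeros_like(M[n]);cv2.fillConvexPoly(m,np.round(cv2.convexHull(np.float32(q))*16).astype(np.int32),1,shift=4)
            s+=(m!=M[n]).sum()/ (m.sum()+M[n].sum())
        return s
    b=[(g[0]-12,g[0]+12),(g[1]-12,g[1]+12),(g[2]-(8 if zfree else .1),g[2]+(8 if zfree else .1)),(g[3]-.6,g[3]+.6)]
    r=differential_evolution(cost,b,seed=1,maxiter=60,popsize=12);print(r.x,np.degrees(r.x[3]),r.fun);return r.x
E
python3 - <<'E'
from fit import *
P=tri((187.2,236.7),(363,128.2));print("tri bow",P)
print("collar",tri((190,248),(361.7,135.2)),back("scene",(190,248),103),back("top",(361.7,135.2),103))
# tray corners top outer
for uv in[(296,230),(394,231),(394,304),(296,304)]:print("tray",back("top",uv,20))
for uv in[(264,212),(327,186),(376,255),(310,285)]:print("trayS",back("scene",uv,20))
ims={"scene":cv2.imread("pics/scene0.png"),"top":cv2.imread("pics/top0.png")}
# yaw guess from top ridge
a=back("top",(310+225/4,100+78/4),150)[:2];b=back("top",(310+203/4,100+150/4),134)[:2];print(np.degrees(np.arctan2(*(a-b)[::-1])))
for e in[((548,68),(505,182)),((548,68),(665,105))]:
    p=[back("top",(310+(x-380)/4,100+y/4),100)[:2] for x,y in e];d=p[1]-p[0];print("case",np.linalg.norm(d),np.degrees(np.arctan2(d[1],d[0])))
fit(ims,{"scene":(165,222,40,30),"top":(345,112,32,32)},[*P[:2],134,0.])
fit(ims,{"scene":(165,222,40,30),"top":(345,112,32,32)},[*P[:2],134,-.4],False)
E
```

```text
tri bow [ 670.18383285 -150.34633153  133.49726085]
collar [ 670.93175966 -151.81560605   97.33653716] [ 670.68954468 -146.60945705  103.        ] [ 670.4400055  -152.48262707  103.        ]
tray [503.50730271 -20.9312489   20.        ]
tray [ 497.23472519 -220.50256103   20.        ]
tray [ 349.75267214 -213.91144447   20.        ]
tray [353.85866709 -18.58399261  20.        ]
trayS [ 497.5539278  -211.38463837   20.        ]
trayS [ 352.68638981 -205.84746272   20.        ]
trayS [360.4192912  -11.17618937  20.        ]
trayS [502.78810083 -17.68336713  20.        ]
-18.667614723830937
case 61.101333377244735 158.4686054055093
case 59.162590409955925 -109.6453967797775
scene 119.5
top 79.4375
[ 6.67566435e+02 -1.50209631e+02  1.41085982e+02 -2.96385113e-01] -16.981616096560458 0.7563220943210116
scene 119.5
top 79.4375Traceback (most recent call last):
  File "<stdin>", line 13, in <module>
  File "fit.py", line 19, in fit
    r=differential_evolution(cost,b,seed=1,maxiter=60,popsize=12);print(r.x,np.degrees(r.x[3]),r.fun);return r.x
    return fun(*args, **kwargs)
    ret = solver.solve()
    next(self)
    ~~~~^^^^^^
    energy = self.func(parameters)
    return self.f(x, *self.args)
           ~~~~~~^^^^^^^^^^^^^^^
  File "fit.py", line 14, in cost
    x,y,w,h=boxes[n];q=(proj(n,disk(*p[:3],p[3]))-[x,y]+.5)*K-.5
                        ~~~~^^^^^^^^^^^^^^^^^^^^^
  File "h.py", line 4, in proj
    c=camera_params(n); return cv2.projectPoints(np.float64(P).reshape(-1,3),c['rvec'],c['tvec'],c['mtx'],None)[0].reshape(-1,2)
ValueError: time passes only in moves, steps and waits
```

```bash
python3 - <<'E'
from bench import *
import pickle;pickle.dump({n:camera_params(n) for n in("scene","top")},open("cam.pkl","wb"))
E
sed -i 's/^from bench import \*/from bench import read_state,get_image,job_done\nimport pickle\n_C=pickle.load(open("cam.pkl","rb"))\ncamera_params=lambda n:_C[n]/' h.py
sed -i 's/>45)/>22)/; s/>25)/>12)/' fit.py
cat > f2.py <<'E'
from fit import *
ims={"scene":cv2.imread("pics/scene0.png"),"top":cv2.imread("pics/top0.png")}
B={"scene":(165,222,40,30),"top":(345,112,32,32)}
for n in("scene","top"): 
  print(n); fit({n:ims[n]},B,[670,-150,134,-.35],False)
p=fit(ims,B,[670,-150,134,-.35])
out=[]
for n in ims:
    x,y,w,h=B[n];im=cv2.resize(ims[n][y:y+h,x:x+w],None,fx=10,fy=10);q=(proj(n,disk(*p))-[x,y]+.5)*10-.5
    cv2.polylines(im,[cv2.convexHull(np.float32(q)).astype(int)],1,(0,255,0));out.append(cv2.resize(im,(400,320)))
    m=cv2.resize(cv2.imread(f"pics/mask_{n}.png"),(400,260));out[-1]=np.vstack([out[-1],m])
cv2.imwrite("pics/fit.png",np.hstack(out))
E
python3 f2.py
```

```text
scene
scene 309.8125
[ 6.68829890e+02 -1.51184582e+02  1.33957439e+02 -3.74445033e-01] -21.454120034423976 0.12919613507321445
top
top 110.4375
[ 6.71849401e+02 -1.51136282e+02  1.34060071e+02 -3.56350656e-01] -20.417388603038116 0.060678962844159315
scene 309.8125
top 110.4375
[ 6.70122849e+02 -1.50412266e+02  1.36106073e+02 -3.58867488e-01] -20.561592465924882 0.21076651274547686
```

View pics/fit.png

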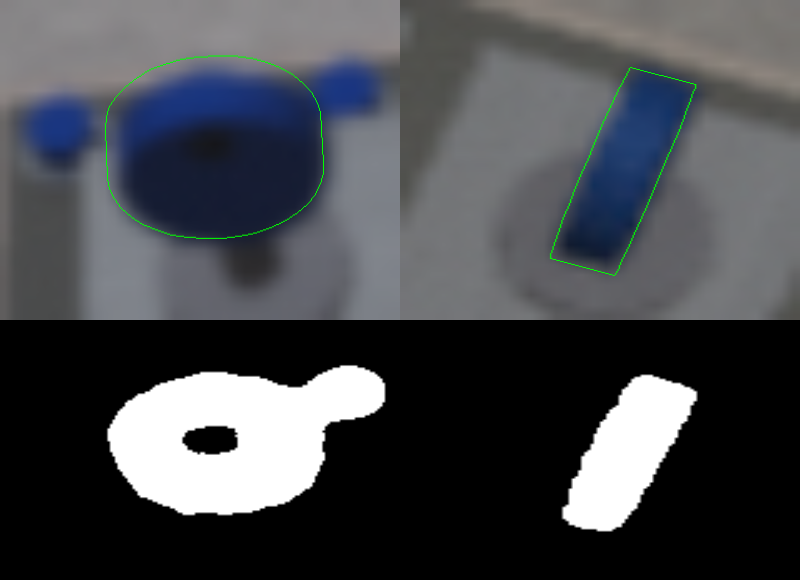

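```bash
cat >> h.py <<'E'
from scipy.spatial.transform import Rotation as Ro
def go(x,y,z,yawx):
    """shift for world TCP target & tool-x world yaw (deg)"""
    s=read_state();R=Ro.from_quat(s['ee_rot']).as_matrix()
    d=R.T@(np.array([x,y,z])-s['position'])/1000
    cur=np.degrees(np.arctan2(R[1,0],R[0,0]))
    print("t",round(s['clock'],2),"pos",s['position'].round(1),"yaw",round(cur,2),"tilt",np.degrees(np.arccos(-R[2,2])).round(2),"F",s['contact_force'].round(1),"T",s['wrist_torque'].round(2),"w",round(s['gripper_width'],1),"q",s['joints'].round(2))
    print("shift",d.round(4),"yaw",round(-((yawx-cur+180)%360-180),2))
E
python3 -c "
from h import *
go(670,-151,200,-20.5)"
```

```text
t 0.1 pos [231.5 580.  230.3] yaw -21.77 tilt 0.11 F [ 0.9 -0.1 -0.7] T [ 0.02 -0.   -0.  ] w 85.7 q [ 1.45  0.39  0.01 -0.   -1.19 -0.26]
shift [0.6783 0.5162 0.0314] yaw -1.27
```

Request:
send_rows(translation=[[0.678, 0.516, 0.0], [0.678, 0.516, 0.0], [0.678, 0.516, 0.0], [0.678, 0.516, 0.0], [0.678, 0.516, 0.0], [0.678, 0.516, 0.0], [0.678, 0.516, 0.0], [0.678, 0.516, 0.0], [0.678, 0.516, 0.0], [0.678, 0.516, 0.0], [0.678, 0.516, 0.0], [0.678, 0.516, 0.0]], yaw=[-1.3, -1.3, -1.3, -1.3, -1.3, -1.3, -1.3, -1.3, -1.3, -1.3, -1.3, -1.3], fingers=[0, 0, 0, 0, 0, 0, 0, 0, 0, 0, 0, 0])

```text
clock: 1.3
position: [540.5, 63.8, 231.2]
ee_rot: [0.984, -0.178, -0.0, 0.001]
contact_force: [0.9, 1.5, 0.0]
gripper_width: 85.5
```

```bash
python3 -c "
from h import *
go(670,-151,200,-20.5)"
```

```text
t 1.3 pos [540.5  63.8 231.2] yaw -20.47 tilt 0.12 F [0.9 1.5 0. ] T [ 0.12 -0.13  0.01] w 85.5 q [ 0.42  0.25 -0.19  0.   -1.13  0.8 ]
shift [0.1964 0.1559 0.0314] yaw 0.03
```

Request:
send_rows(translation=[[0.1964, 0.156, 0.0], [0.1964, 0.156, 0.0], [0.1964, 0.156, 0.01], [0.1964, 0.156, 0.02], [0.1964, 0.156, 0.0314], [0.1964, 0.156, 0.0314], [0.1964, 0.156, 0.0314], [0.1964, 0.156, 0.0314]], yaw=[0, 0, 0, 0, 0, 0, 0, 0], fingers=[0, 0, 0, 0, 0, 0, 0, 0])

```text
clock: 2.1
position: [669.7, -150.5, 200.0]
ee_rot: [0.984, -0.177, -0.001, 0.001]
contact_force: [-1.0, 0.9, -0.1]
gripper_width: 85.3
```

```bash
python3 - <<'E'
from h import *
go(670,-151,117,-20.5)
o=[]
s=read_state();p=s['position']
for n in("scene","top"):
    im=get_image(n);cv2.imwrite(f"pics/{n}1.png",im)
    c=proj(n,p)[0];c0=proj(n,[670,-151,134])[0];print(n,c,c0)
    x,y=(c.astype(int)-[50,45]);x=max(x,0);y=max(y,0)
    k=im[y:y+90,x:x+100];k=cv2.resize(k,None,fx=4,fy=4,interpolation=cv2.INTER_CUBIC)
    for q in(c,c0):cv2.drawMarker(k,tuple(((q-[x,y]+.5)*4).astype(int)),(0,255,0),0,12)
    o.append(k)
cv2.imwrite("pics/above.png",np.hstack(o))
E
```

```text
t 2.1 pos [ 669.7 -150.5  200. ] yaw -20.44 tilt 0.13 F [-1.   0.9 -0.1] T [-0.02 -0.03  0.01] w 85.3 q [ 0.01  0.51  0.13  0.   -1.19  1.2 ]
shift [0.0005 0.0002 0.083 ] yaw 0.06
scene [179.08837501 212.53162983] [186.17641516 235.88609656]
top [366.22735684 114.653048  ] [362.57676079 129.24355206]
```

View pics/above.png

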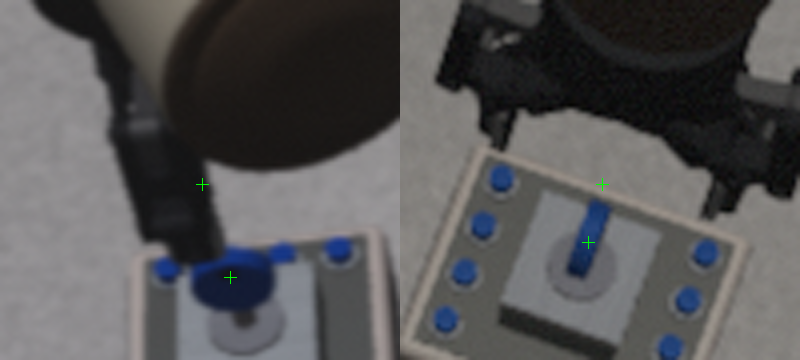

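The green crosses are the projected TCP at top-crop (602,184) and bow at (588,242). The fingertips straddle the bow symmetrically, with their midpoint near (602,175), so the calibration agrees. Now I descend.

Request:
send_rows(translation=[[0.0005, 0, 0.025], [0.0005, 0, 0.05], [0.0005, 0, 0.07], [0.0005, 0, 0.083], [0.0005, 0, 0.083], [0.0005, 0, 0.083]], yaw=[0, 0, 0, 0, 0, 0], fingers=[0, 0, 0, 0, 0, 0])

```text
clock: 2.8
position: [671.0, -149.6, 119.5]
ee_rot: [0.984, -0.176, 0.001, 0.001]
contact_force: [0.5, 0.6, -0.0]
gripper_width: 85.3
```

```bash
python3 - <<'E'
from h import *
go(670,-151,117,-20.5)
im=get_image("top");cv2.imwrite("pics/d1.png",np.hstack([cv2.resize(im[80:180,300:420],None,fx=4,fy=4,interpolation=2),]))
E
```

```text
t 2.8 pos [ 671.  -149.6  119.5] yaw -20.29 tilt 0.18 F [ 0.5  0.6 -0. ] T [-0.   -0.01 -0.03] w 85.3 q [ 0.02  0.57  0.03  0.   -1.02  1.2 ]
shift [-0.0005  0.0017  0.0025] yaw 0.21
```

View pics/d1.png

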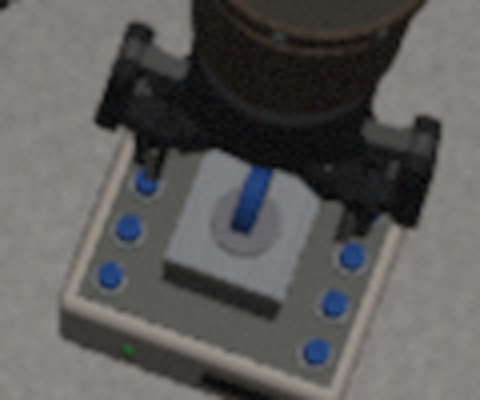

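The fingers stand either side of the bow, at tips (150,165) and (350,225) with the bow at (252,200). Now a small correction, then close in stages.

Request:
send_rows(translation=[[-0.0005, 0.0015, 0.0025], [-0.0005, 0.0015, 0.0025], [-0.0005, 0.0015, 0.0025], [-0.0005, 0.0015, 0.0025], [-0.0005, 0.0015, 0.0025], [-0.0005, 0.0015, 0.0025], [-0.0005, 0.0015, 0.0025]], yaw=[0.2, 0.2, 0.2, 0.2, 0.2, 0.2, 0.2], fingers=[200, 200, 200, 200, 200, 200, 200])

```text
clock: 3.55
position: [670.4, -151.0, 117.5]
ee_rot: [0.984, -0.178, 0.002, 0.001]
contact_force: [-0.8, 0.8, 0.4]
gripper_width: 18.6
```

```bash
python3 - <<'E'
from h import *
go(670,-151,117,-20.5)
im=get_image("top");im2=get_image("scene");cv2.imwrite("pics/d2.png",np.hstack([cv2.resize(i,None,fx=6,fy=6,interpolation=2) for i in (im[100:160,335:395],im2[205:265,155:215])]))
E
```

```text
t 3.55 pos [ 670.4 -151.   117.5] yaw -20.51 tilt 0.23 F [-0.8  0.8  0.4] T [0.03 0.03 0.02] w 18.6 q [ 0.01  0.57  0.03  0.   -1.02  1.2 ]
shift [-0.0004  0.0001  0.0005] yaw -0.01
```

View pics/d2.png

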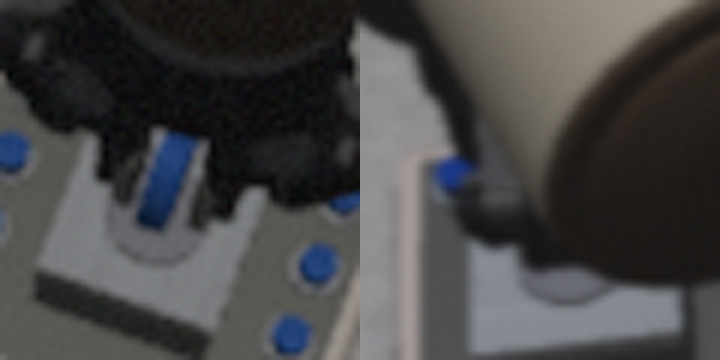

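The bow at top-crop (168,185) is centred between the pads, with similar gaps on both sides. Now close fully.

Request:
send_rows(translation=[[0, 0, 0], [0, 0, 0], [0, 0, 0], [0, 0, 0]], yaw=[0, 0, 0, 0], fingers=[255, 255, 255, 255])

```text
clock: 4.05
position: [670.4, -151.0, 117.5]
ee_rot: [0.984, -0.178, 0.002, 0.001]
contact_force: [0.3, 0.0, 0.4]
gripper_width: 9.0
```

```bash
python3 -c "
from h import *
go(670,-151,117,-20.5)"
```

```text
t 4.05 pos [ 670.4 -151.   117.5] yaw -20.5 tilt 0.23 F [0.3 0.  0.4] T [-0.01 -0.01 -0.03] w 9.0 q [ 0.01  0.57  0.03  0.   -1.02  1.2 ]
shift [-0.0004  0.0002  0.0005] yaw -0.0
```

Gripped (9.0 mm opening) with no side load. Turn 30° clockwise first and check the forces.

Request:
send_rows(translation=[[0, 0, 0], [0, 0, 0], [0, 0, 0], [0, 0, 0], [0, 0, 0], [0, 0, 0]], yaw=[6, 12, 18, 24, 30, 30], fingers=[255, 255, 255, 255, 255, 255])

```text
clock: 4.65
position: [670.3, -151.2, 117.5]
ee_rot: [0.904, -0.427, 0.002, 0.001]
contact_force: [-0.0, -0.4, 1.2]
gripper_width: 8.8
```

```bash
python3 -c "
from h import *
go(670.4,-151,117.5,-50.5)"
```

```text
t 4.65 pos [ 670.3 -151.2  117.5] yaw -50.5 tilt 0.22 F [-0.  -0.4  1.2] T [-0.18  0.17  0.01] w 8.8 q [ 0.01  0.57  0.03  0.   -1.02  0.67]
shift [-0.     -0.0002 -0.    ] yaw -0.0
```

Request:
send_rows(translation=[[0, 0, 0], [0, 0, 0], [0, 0, 0], [0, 0, 0], [0, 0, 0], [0, 0, 0], [0, 0, 0], [0, 0, 0], [0, 0, 0], [0, 0, 0], [0, 0, 0]], yaw=[6, 12, 18, 24, 30, 36, 42, 48, 50, 50, 50], fingers=[255, 255, 255, 255, 255, 255, 255, 255, 255, 255, 255])

```text
clock: 5.75
position: [669.3, -151.4, 117.5]
ee_rot: [-0.64, 0.768, -0.001, -0.001]
contact_force: [-3.0, -0.3, 2.2]
gripper_width: 9.2
```

```bash
python3 - <<'E'
from h import *
go(670.4,-151,117.5,-100.5)
im=get_image("top");im2=get_image("scene");cv2.imwrite("pics/r1.png",np.hstack([cv2.resize(i,None,fx=6,fy=6,interpolation=2) for i in (im[100:160,335:395],im2[205:265,155:215])]))
E
```

```text
t 5.75 pos [ 669.3 -151.4  117.5] yaw -100.39 tilt 0.16 F [-3.  -0.3  2.2] T [-0.17  1.12  0.01] w 9.2 q [ 0.01  0.57  0.03  0.   -1.02 -0.2 ]
shift [-0.0006 -0.001  -0.    ] yaw 0.11
```

View pics/r1.png

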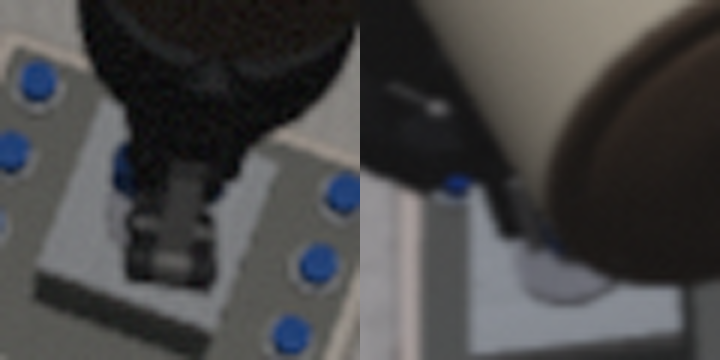

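The bow has turned with the fingers: its blue ends show at (125,170) and (215,185), either side of the pad. Go on until the stop is felt.

Request:
send_rows(translation=[[0, 0, 0], [0, 0, 0], [0, 0, 0], [0, 0, 0]], yaw=[3, 5, 7, 7], fingers=[255, 255, 255, 255])

```text
clock: 6.25
position: [669.2, -151.4, 117.5]
ee_rot: [-0.592, 0.806, -0.001, -0.001]
contact_force: [-2.2, -0.9, 2.2]
gripper_width: 8.9
```

```bash
python3 -c "
from h import *
go(670.4,-151,117.5,-20.5)"
```

```text
t 6.25 pos [ 669.2 -151.4  117.5] yaw -107.39 tilt 0.16 F [-2.2 -0.9  2.2] T [-0.22  0.86 -0.03] w 8.9 q [ 0.01  0.57  0.03  0.   -1.02 -0.32]
shift [-0.0008 -0.001  -0.    ] yaw -86.89
```

Request:
send_rows(translation=[[0, 0, 0], [-0.0001, -0.0001, 0], [-0.0001, -0.0002, 0], [-0.0002, -0.0003, 0], [-0.0003, -0.0004, 0], [-0.0004, -0.0005, 0], [-0.0005, -0.0006, 0], [-0.0006, -0.0007, 0], [-0.0007, -0.0008, 0], [-0.0008, -0.001, 0], [-0.0008, -0.001, 0], [-0.0008, -0.001, 0]], yaw=[-8, -16, -24, -32, -40, -48, -56, -64, -72, -80, -87, -87], fingers=[255, 255, 255, 255, 255, 255, 255, 255, 255, 255, 255, 255])

```text
clock: 7.45
position: [671.2, -150.6, 117.5]
ee_rot: [0.984, -0.176, 0.001, 0.001]
contact_force: [-0.7, 0.6, -0.1]
gripper_width: 9.0
```

```bash
python3 -c "
from h import *
go(670.4,-151,117.5,-16.5)"
```

```text
t 7.45 pos [ 671.2 -150.6  117.5] yaw -20.33 tilt 0.19 F [-0.7  0.6 -0.1] T [ 0.14  0.11 -0.02] w 9.0 q [ 0.01  0.58  0.03  0.   -1.02  1.2 ]
shift [-0.0006  0.0006 -0.    ] yaw -3.83
```

Request:
send_rows(translation=[[0, 0, 0], [-0.0005, 0.0005, 0], [-0.0005, 0.0005, 0], [-0.0005, 0.0005, 0], [-0.0005, 0.0005, -0.004], [-0.0005, 0.0005, -0.008], [-0.0005, 0.0005, -0.012], [-0.0005, 0.0005, -0.012]], yaw=[-3, -4.5, -4.5, -2, -2, -2, -2, -2], fingers=[255, 255, 255, 255, 255, 255, 255, 255])

```text
clock: 8.25
position: [671.1, -150.9, 130.6]
ee_rot: [0.987, -0.159, 0.002, 0.001]
contact_force: [-0.3, -0.0, -1.5]
gripper_width: 9.2
```

```bash
python3 - <<'E'
from h import *
go(670.4,-151,190,-20.5)
im=get_image("top");im2=get_image("scene");cv2.imwrite("pics/l1.png",np.hstack([cv2.resize(i,None,fx=6,fy=6,interpolation=2) for i in (im[100:160,335:395],im2[205:265,155:215])]))
E
```

```text
t 8.25 pos [ 671.1 -150.9  130.6] yaw -18.32 tilt 0.29 F [-0.3 -0.  -1.5] T [-0.01 -0.06  0.01] w 9.2 q [ 0.01  0.56  0.04  0.   -1.04  1.24]
shift [-0.0003  0.0004 -0.0594] yaw 2.18
```

View pics/l1.png

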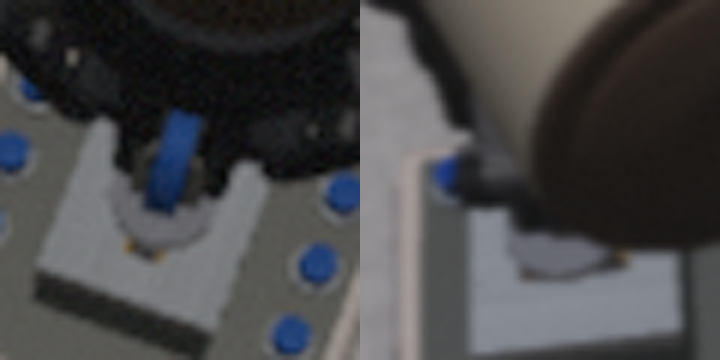

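The collar has lifted clear of the cover, with yellow showing under it at (145,248), and the pull is only 1.5 N. Now straight up to TCP z≈195.

Request:
send_rows(translation=[[0, 0, -0.01], [0, 0, -0.02], [0, 0, -0.03], [0, 0, -0.04], [0, 0, -0.055], [0, 0, -0.07], [0, 0, -0.07], [0, 0, -0.07]], yaw=[0, 0, 0, 0, 0, 0, 0, 0], fingers=[255, 255, 255, 255, 255, 255, 255, 255])

```text
clock: 9.15
position: [670.3, -150.6, 200.1]
ee_rot: [0.987, -0.159, 0.002, 0.001]
contact_force: [-0.3, -0.5, -1.4]
gripper_width: 9.2
```

```bash
python3 - <<'E'
from h import *
go(427,-115,200,-18.3)
im=get_image("top");im2=get_image("scene");cv2.imwrite("pics/l2.png",np.hstack([cv2.resize(i,None,fx=4,fy=4,interpolation=2) for i in (im[70:170,315:415],im2[180:280,140:240])]))
E
```

```text
t 9.15 pos [ 670.3 -150.6  200.1] yaw -18.34 tilt 0.23 F [-0.3 -0.5 -1.4] T [-0.02  0.08 -0.02] w 9.2 q [ 0.01  0.51  0.13  0.   -1.19  1.24]
shift [-0.2421  0.0428 -0.0008] yaw -0.04
```

View pics/l2.png

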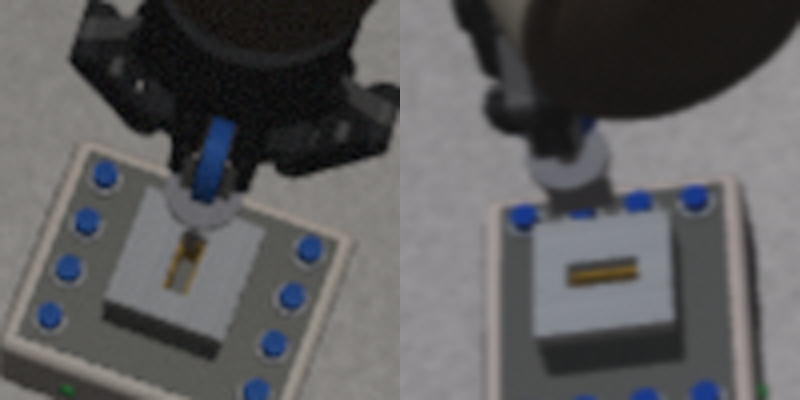

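The key is fully out, held upright at top-crop (213,160), and the keyway at (185,262) is aligned with the case, so the lock is back at start. Moving over the steel tray and turning to point the pinch axis along the tray's long side.

Request:
send_rows(translation=[[-0.03, 0.005, 0], [-0.07, 0.012, 0], [-0.11, 0.019, 0], [-0.15, 0.026, 0], [-0.19, 0.034, 0], [-0.22, 0.039, 0], [-0.242, 0.043, 0], [-0.242, 0.043, 0], [-0.242, 0.043, 0], [-0.242, 0.043, 0]], yaw=[0, -3, -6, -9, -12, -15, -18, -18, -18, -18], fingers=[255, 255, 255, 255, 255, 255, 255, 255, 255, 255])

```text
clock: 10.25
position: [427.3, -115.3, 198.3]
ee_rot: [1.0, -0.003, 0.001, 0.001]
contact_force: [0.6, 0.1, -1.2]
gripper_width: 9.1
```

```bash
python3 - <<'E'
from h import *
go(427,-115,57,0)
im=get_image("top");im2=get_image("scene");cv2.imwrite("pics/t1.png",np.hstack([cv2.resize(i,None,fx=2,fy=2,interpolation=2) for i in (im[160:340,250:440],im2[130:310,230:420])]))
E
```

```text
t 10.25 pos [ 427.3 -115.3  198.3] yaw -0.36 tilt 0.13 F [ 0.6  0.1 -1.2] T [ 0.03 -0.01  0.01] w 9.1 q [ 0.11  0.1  -0.47  0.   -1.    1.46]
shift [-0.0005 -0.0005  0.1413] yaw -0.36
```

View pics/t1.png

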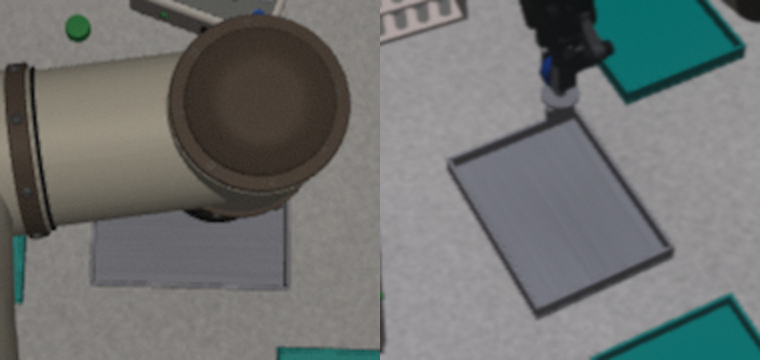

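The key hangs over the tray; in the scene crop the tray's corners (450,160), (572,118), (670,252) and (540,312) put its centre where I calculated. Lower it.

Request:
send_rows(translation=[[0, 0, 0.03], [0, 0, 0.06], [0, 0, 0.09], [0, 0, 0.115], [0, 0, 0.13], [0, 0, 0.135], [0, 0, 0.135], [0, 0, 0.135]], yaw=[0, 0, 0, 0, 0, 0, 0, 0], fingers=[255, 255, 255, 255, 255, 255, 255, 255])

```text
clock: 11.15
position: [428.3, -115.5, 63.7]
ee_rot: [1.0, -0.003, 0.001, 0.001]
contact_force: [-0.5, -0.3, -0.5]
gripper_width: 9.2
```

```bash
python3 - <<'E'
from h import *
go(427,-115,54,0)
im2=get_image("scene");print(proj("scene",[427,-115,4]));cv2.imwrite("pics/t2.png",cv2.resize(im2[150:300,240:400],None,fx=4,fy=4,interpolation=2))
E
```

```text
t 11.15 pos [ 428.3 -115.5   63.7] yaw -0.35 tilt 0.16 F [-0.5 -0.3 -0.5] T [ 0.07 -0.   -0.03] w 9.2 q [ 0.11  0.29 -0.65  0.   -0.63  1.45]
shift [-0.0013 -0.0005  0.0097] yaw -0.35
[[318.43873342 235.89399958]]
```

View pics/t2.png

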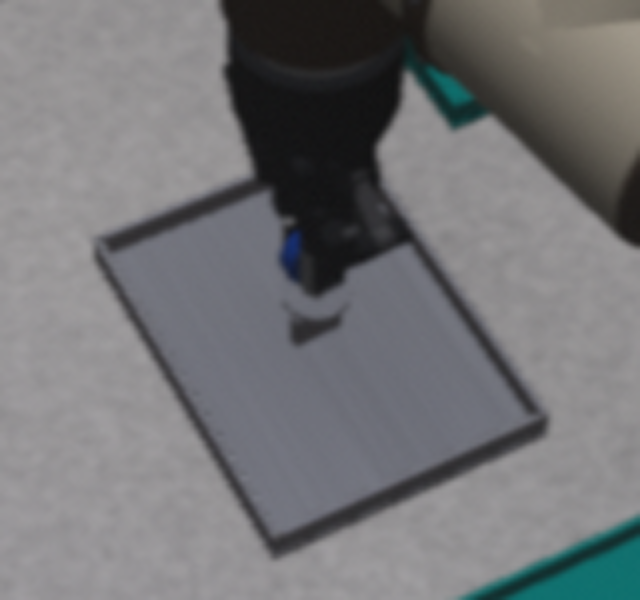

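The key hangs in the tray with its foot at crop (315,338), matching the tray centre. Lower slowly to contact.

Request:
send_rows(translation=[[0, 0, 0.003], [0, 0, 0.006], [0, 0, 0.008], [0, 0, 0.009], [0, 0, 0.009]], yaw=[0, 0, 0, 0, 0], fingers=[255, 255, 255, 255, 255])

```text
clock: 11.7
position: [428.3, -115.5, 54.8]
ee_rot: [1.0, -0.003, 0.001, 0.001]
contact_force: [-0.1, -0.0, -0.7]
gripper_width: 9.1
```

```bash
python3 - <<'E'
from h import *
go(427,-115,53,0)
E
```

```text
t 11.7 pos [ 428.3 -115.5   54.8] yaw -0.36 tilt 0.17 F [-0.1 -0.  -0.7] T [-0.02  0.03  0.03] w 9.1 q [ 0.11  0.31 -0.65  0.   -0.6   1.45]
shift [-0.0013 -0.0005  0.0018] yaw -0.36
```

Request:
send_rows(translation=[[0, 0, 0.001], [0, 0, 0.002], [0, 0, 0.002], [0, 0, 0.002]], yaw=[0, 0, 0, 0], fingers=[255, 255, 255, 255])

```text
clock: 12.1
position: [428.4, -115.6, 53.3]
ee_rot: [1.0, -0.003, 0.001, 0.001]
contact_force: [-0.8, -0.9, 5.7]
gripper_width: 9.3
```

```bash
python3 - <<'E'
from h import *
go(427,-115,53,0)
E
```

```text
t 12.1 pos [ 428.4 -115.6   53.3] yaw -0.34 tilt 0.19 F [-0.8 -0.9  5.7] T [ 0.22  0.52 -0.02] w 9.3 q [ 0.11  0.31 -0.66  0.   -0.6   1.45]
shift [-0.0014 -0.0005  0.0003] yaw -0.34
```

Contact (5.7 N): the foot is on the tray floor. Open in place.

Request:
send_rows(translation=[[0, 0, 0], [0, 0, 0], [0, 0, 0], [0, 0, 0], [0, 0, 0], [0, 0, 0], [0, 0, 0], [0, 0, 0]], yaw=[0, 0, 0, 0, 0, 0, 0, 0], fingers=[215, 200, 180, 150, 100, 50, 0, 0])

```text
clock: 12.9
position: [428.4, -115.6, 53.3]
ee_rot: [1.0, -0.003, 0.001, 0.001]
contact_force: [-1.2, 0.6, 0.1]
gripper_width: 85.5
```

```bash
python3 - <<'E'
from h import *
go(427,-115,200,0)
im2=get_image("scene");cv2.imwrite("pics/t3.png",cv2.resize(im2[150:300,240:400],None,fx=4,fy=4,interpolation=2))
E
```

```text
t 12.9 pos [ 428.4 -115.6   53.3] yaw -0.33 tilt 0.19 F [-1.2  0.6  0.1] T [ 0.01 -0.01 -0.  ] w 85.5 q [ 0.11  0.31 -0.66  0.   -0.6   1.45]
shift [-0.001  -0.0002 -0.1467] yaw -0.33
```

View pics/t3.png

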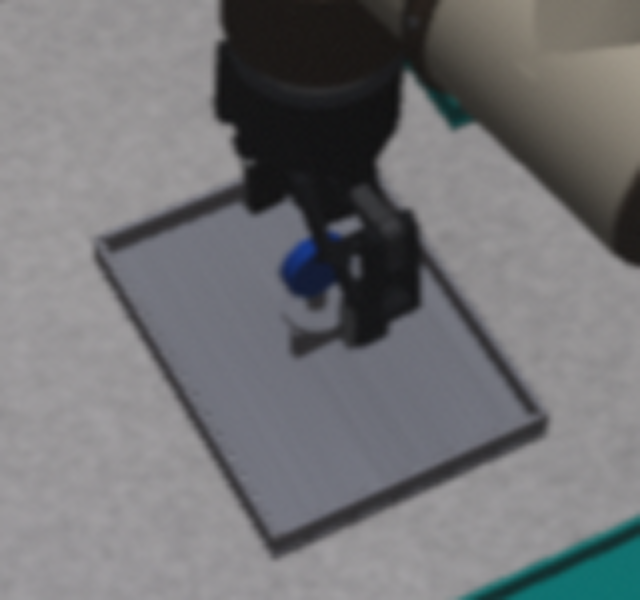

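The key stands upright on its foot in the tray, with the bow at (310,268) clear of both fingers. Retreat straight up.

Request:
send_rows(translation=[[0, 0, -0.01], [0, 0, -0.03], [0, 0, -0.06], [0, 0, -0.1], [0, 0, -0.14], [0, 0, -0.17], [0, 0, -0.17], [0, 0, -0.17]], yaw=[0, 0, 0, 0, 0, 0, 0, 0], fingers=[0, 0, 0, 0, 0, 0, 0, 0])

```text
clock: 13.75
position: [427.9, -115.1, 224.3]
ee_rot: [1.0, -0.003, 0.002, 0.001]
contact_force: [-0.2, -0.2, -1.0]
gripper_width: 85.5
```

```bash
python3 - <<'E'
from h import *
go(427,-115,200,0)
im2=get_image("scene");cv2.imwrite("pics/t4.png",cv2.resize(im2[120:460,140:420],None,fx=1.75,fy=1.75,interpolation=2))
print(proj("scene",[428,-115.5,70]))
E
```

```text
t 13.75 pos [ 427.9 -115.1  224.3] yaw -0.34 tilt 0.28 F [-0.2 -0.2 -1. ] T [0.06 0.03 0.05] w 85.5 q [ 0.11  0.07 -0.43  0.   -1.07  1.46]
shift [-0.001  -0.0001  0.0243] yaw -0.34
[[318.0982025  215.90347753]]
```

View pics/t4.png

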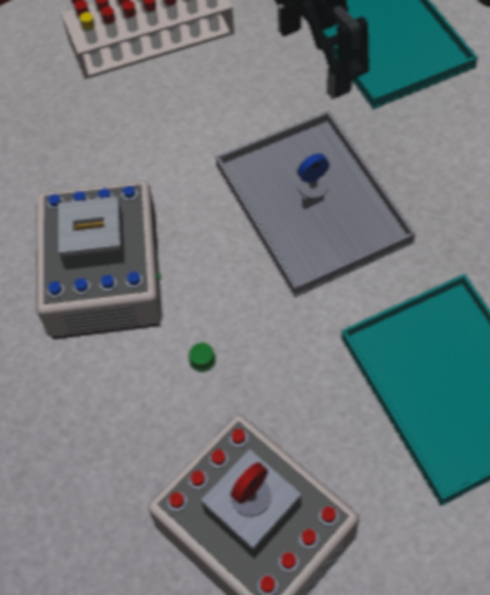

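The blue key stands free in the steel tray at (312,168), and the lock slot at (90,224) is at start. The red key at (250,482) is unchanged and the gripper is clear. Handing in.

```bash
python3 -c "
from bench import *
print(job_done())"
```

```text
the job is handed in; nothing more can be done
None
```

I reset the cooler with the blue key, and the key is now standing in the steel tray. I handed the job in at about 13.8 s; no verdict is reported.

- **Turning the lock:** I turned the key clockwise about 87° (80° to the stop plus the 7° key play), then back to the start. The wrist torque showed no clear rise at the stop, so that it got there rests on the angle turned.
- **Pulling the key out:** It came straight up with a pull of about 1.5 N. The pictures afterwards show the keyway lined up with the lock case again.
- **Placing the key:** I lowered it until it touched the tray floor (5.7 N) and only then opened the fingers.
- **Last checks:** The final picture shows the blue key upright near the middle of the tray, with the gripper clear about 170 mm higher. By eye the red key has not moved.
- **Measurements that disagreed:** The two cameras differed by up to about 7 mm in y on the tray, so I used the average. The key's foot then lined up with the calculated tray centre in the scene camera's picture.

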